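# Hand the move over on the chess clock

## Robot

A 6-joint arm with a two-finger parallel gripper is mounted at the origin on the work surface. World frame = base frame: x ahead of the robot, y to its left, z up, the work surface at z = 0. Lengths are in m, angles in rad, forces in N, time in s.
With the tool pointing down it reaches from about 0.25 to 0.775 m from the base axis. Payload 4 kg.
Tool frame: the origin (TCP) lies between the finger pads; the fingertips stand 11 mm ahead of it and the grasp point (between the pads) lies 8 mm behind it (robot.tip_extent is the z of the fingertips in the tool frame, in m); z points along the fingers, y is the line along which they close (so a half turn about z gives the same grasp; the last joint's range is limited). The gripper opens to 94 mm and grips with 3 to 60 N. Pads are 16 mm wide; open, the fingers measure 119 mm over their backs; the gripper's body (75 mm by 177 mm) begins 78 mm behind the grasp point.
Start: joints at [-1.345, 0.087, 1.371, -0, 1.684, -0.103], TCP at [0.178, -0.521, 0.217] pointing down, gripper open.
Joint ranges: [-3.1, 3.1], [-0.76, 2.03], [0.27, 2.55], [-1.08, 4.22], [0.17, 2.65], [-2.57, 2.57]. Speed limits (rad/s): [2.79, 2.79, 3.14, 3.14, 3.14, 3.14].

## Interface

Orientations are given as [roll, pitch, yaw] about the fixed x, y, z axes, in that order (R = Rz(yaw) Ry(pitch) Rx(roll)).
In Python, from bench import robot, imaging gives the robot as it stands.
- The arm moves only by the shell command python3 -m pendant 'ROWS'. ROWS is JSON, a list of rows, each a list of 7 numbers: the shift along the world's x, y, z in cm, then the turn, a rotation vector about the world's x, y, z in degrees, then the opening, from 0 (shut) to 1 (fully open). In form: [[dx, dy, dz, ax, ay, az, jaw], ...]. A call has 1 to 8 rows; each row shifts and turns the commanded pose from where the row before left it; what a row does not reach is not made up. A row lasts 1/10 s, in which the tool goes at most 50 mm and 8.59 degrees, less where a joint would pass 70% of its speed; a pose out of reach is approached as far as the arm can. A call is refused whole if a number of a shift passes 5 or a number of a turn 8.59, either way. A call with a gripper value outside its range is refused whole. The fingers move at their own pace and stop on an object; the grip force is fixed at half the most. Time passes only in rows, so rows that do not move let the fingers close. It gives the time, the measured TCP pose, the force, the opening and the grip force at its end, in the units of the state.
- robot.get_obs(): the state, without advancing time (a new reading comes with each control period).
- imaging.snapshot(name): name is "side" or "top"; returns the picture (384x512x3 uint8, red, green, blue); there is no depth.
- imaging.camera_params(name): a dict with "camera_matrix" (3x3 intrinsics, pixels), "R" (3x3) and "t" (3): a world point X has camera coordinates R X + t. Camera axes: x right, y down, z forward; pixel columns grow to the right and rows downward; lengths in m; the calibration is good to about 2 mm. A picture is of the moment at which its call begins. camera_params takes no time and is no camera call.
- robot.close_job(): hands the job in; it is judged then, once.
The state is a dict: "time": time; "joint_positions": joint angles; "qvel": joint speeds; "joint_torque": joint torques, N m; "tool_pos": TCP position; "ee_rot": TCP orientation; "wrist_force": force on the tool from outside, world axes, zero at the start; "wrist_torque": the same for the moment, N m; "width": finger opening in m; "finger_force": force on a finger pad.
Only numpy, scipy, OpenCV 4.12 (cv2) and the standard library are available. Lean on these libraries where they do the work, as an engineer would, in place of code of your own. Each camera call takes 0.05 s, during which the arm holds its last target. There are 200 camera calls.

## Task

On the library table, start the chess clock: press the raised white pad of its brass rocker gently all the way down, then press the green round key fully in and let it spring back. Use only the fingertips: do not shift or lift the clock, and leave the black pad, the red and yellow keys, and the chessmen and board alone.

Things in the scene. Friction and masses are not known exactly. Their poses are not given: they have to be found in the camera images.
- clock: chess clock standing loose on the table, about 0.45 kg: a dark wooden box 115 (x) by 190 (y) by 55 mm high with a grey top and two flat black displays on it. Origin: centre of its underside; z up. Its yaw can be anything. In its own frame three round keys stand in a row at x = -34 mm and a brass rocker bar runs along y at x = +34 mm.
- rocker (a joint): tilt of the brass rocker bar (176 mm long, 22 mm wide) about its middle, 72 mm above the table: -0.11 = white pad fully up and black pad fully down, +0.11 = white pad fully down. It starts near -0.11, turns stiffly by friction (about 1.2 N on a pad) and stays where it is left; hard stops at both ends.
- white_pad: white pad, 32 (clock x) by 36 (clock y) by 6 mm thick, on the +y end of the rocker, 70 mm from its pivot. Origin: centre of its top face; it tilts with the rocker. Its top is about 90 mm above the table when up and 74 mm when fully down (16 mm of travel).
- black_pad: black rubber pad, the same size, on the -y end of the rocker. Origin: centre of its top face. Not to be touched.
- key_green (a joint): travel of the green key in m: 0 = out, 0.005 = fully in. Spring key: it begins to move at about 1.2 N, is fully in at about 4.2 N, and springs back.
- key_green_top (a point): centre of the top face of the green key, a round key 22 mm in diameter in the middle of the row (clock frame x = -34, y = 0 mm), its top 63 mm above the table and 8 mm above the clock's grey top. It goes straight down.
- key_red (a joint): travel of the red key in m, 0 = out, 0.005 = fully in. Must not be pressed.
- key_red_top (a point): centre of the top face of the red key, same size as the green one, 50 mm from it towards the clock's +y.
- key_yellow (a joint): travel of the yellow key in m, 0 = out, 0.005 = fully in. Must not be pressed.
- key_yellow_top (a point): centre of the top face of the yellow key, same size, 50 mm from the green one towards the clock's -y.
- board: wooden chessboard fixed to the table, 290 by 290 by 18 mm, chessmen fixed on it up to 89 mm above the table. Origin: centre of its underside.
- pawn: cream-coloured chess pawn, 43 mm tall, 28 mm across its foot, standing loose beside the clock. Origin: centre of its underside, z up.
- rook: dark brown chess rook, 48 mm tall, 28 mm across its foot, standing loose beside the clock. Origin: centre of its underside, z up.
- bishop: cream-coloured chess bishop, 63 mm tall, 28 mm across its foot, standing loose beside the clock. Origin: centre of its underside, z up.
- queen: dark brown chess queen, 70 mm tall, 28 mm across its foot, standing loose beside the clock. Origin: centre of its underside, z up.
Not all that is in view belongs to the job. Of the things like the clock, leave any that is blue; of the rest the larger one is meant.

How it is judged:
By the outcome, as a careful person would: the job done as asked, in the order asked, and still so for the second after the job is handed in, with the robot touching nothing.
It also fails if it takes over 40 s, if anything falls off the work surface, if the arm or the gripper's body presses on something with over 40 N, if the wrist force passes 120 N, or if a joint passes its speed limit or range.

## Working session

There is one attempt and no reset: what is moved stays moved. The work goes in short steps, Python scripts to look and compute and a shell command to move; the robot and the scene stay as the last step left them, time stands still between calls to the robot, and variables do not carry over. Pictures are saved under pics/ and viewed, at most 10 in all, crops included, and the job is handed in when it is done.

```bash
mkdir -p pics
python3 - <<'E'
from bench import robot, imaging
import cv2
for n in("top","side"):
    im=imaging.snapshot(n); cv2.imwrite(f"pics/{n}0.png",im[:,:,::-1])
    p=imaging.camera_params(n); print(n,p)
o=robot.get_obs();print(o)
E
```

```text
top {'camera_matrix': array([[373.83080079,   0.        , 258.59281394],
       [  0.        , 373.83080079, 188.30321151],
       [  0.        ,   0.        ,   1.        ]]), 'R': array([[ 9.98396105e-04, -9.99740933e-01,  2.27391823e-02],
       [-9.98906446e-01, -2.05994755e-03, -4.67083457e-02],
       [ 4.67430866e-02, -2.26676823e-02, -9.98649718e-01]]), 't': array([0.02993518, 0.58623324, 1.20415677])}
side {'camera_matrix': array([[472.86000803,   0.        , 259.33205367],
       [  0.        , 472.86000803, 190.15878291],
       [  0.        ,   0.        ,   1.        ]]), 'R': array([[ 0.97407993, -0.22543489, -0.01863875],
       [-0.12553875, -0.47021273, -0.87357885],
       [ 0.18817098,  0.85327551, -0.48632559]]), 't': array([-0.5684401 ,  0.1647667 ,  1.28003333])}
{'time': 0.1, 'joint_positions': array([-1.34508248e+00,  8.78867293e-02,  1.37206750e+00, -8.17205101e-06,
        1.68359941e+00, -1.03105387e-01]), 'qvel': array([-5.50672799e-05, -2.21913974e-03, -2.32210117e-03, -4.86074546e-04,
        1.32379053e-03,  6.17698488e-04]), 'joint_torque': array([ 2.35513035e-03, -3.41253412e+01, -3.03301048e+01,  7.20300176e-02,
        3.04929167e-02, -9.62470176e-05]), 'tool_pos': array([ 0.17749551, -0.52008445,  0.21543619]), 'ee_rot': array([-3.13964124e+00, -1.93751408e-04,  3.28818130e-01]), 'wrist_force': array([ 0.10167885, -0.60147099,  0.2971699 ]), 'wrist_torque': array([-0.01864981, -0.06101484, -0.03715176]), 'finger_force': 0.0, 'width': 0.09406117581976887}
```

View pics/top0.png

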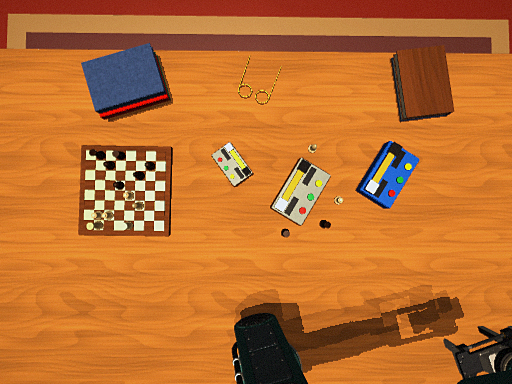

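View pics/side0.png

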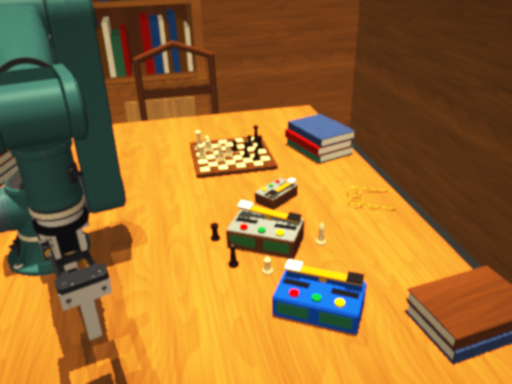

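Three clocks are visible in the top view: a small one at (232,164), a large wooden one with a grey top at (301,190), and a blue one at (388,174). Blue is excluded and the larger of the rest is the one at (301,190), so I'll confirm it in a crop.

Run:
```python
import cv2,numpy as np
a=cv2.imread("pics/top0.png")[140:245,255:355]; b=cv2.imread("pics/side0.png")[190:285,200:340]
a=cv2.resize(a,None,fx=5.5,fy=5.5,interpolation=cv2.INTER_CUBIC); cv2.imwrite("pics/top0c.png",a)
b=cv2.resize(b,None,fx=5.5,fy=5.5,interpolation=cv2.INTER_CUBIC); cv2.imwrite("pics/side0c.png",b)
```

```text
(no output)
```

View pics/top0c.png

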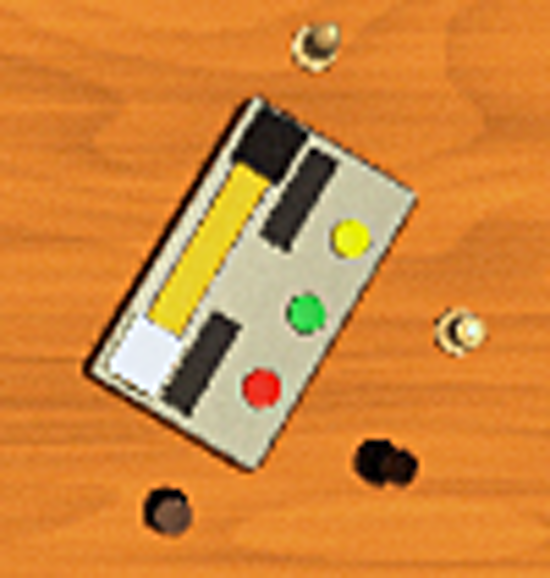

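View pics/side0c.png

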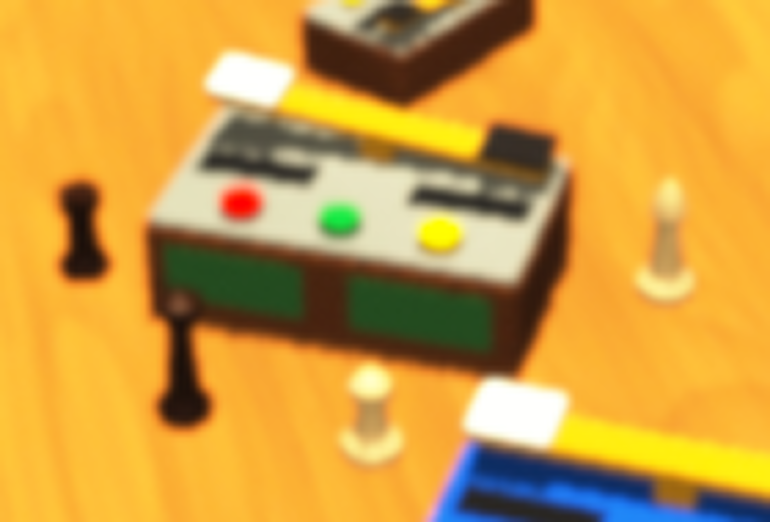

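The crop confirms it: dark wooden box, grey top. Crop pixels in the top view: white (145,355), black (270,144), red (262,388), green (306,314), yellow (351,238). The white pad is up. Next I fit the clock pose to both views.

```bash
cat > h.py <<'E'
import numpy as np
from bench import robot, imaging
from scipy.optimize import least_squares
P={n:imaging.camera_params(n) for n in("top","side")}
def proj(n,X):
    p=P[n]; c=p["camera_matrix"]@(p["R"]@np.asarray(X)+p["t"]); return c[:2]/c[2]
def ray(n,uv,z):
    p=P[n]; d=p["R"].T@np.linalg.inv(p["camera_matrix"])@[*uv,1]; o=-p["R"].T@p["t"]; return o+d*(z-o[2])/d[2]
E
cat > fit.py <<'E'
from h import *
L=dict(w=(34,70,90),b=(34,-70,74),r=(-34,50,63),g=(-34,0,63),y=(-34,-50,63))
T=dict(w=(145,355),b=(270,144),r=(262,388),g=(306,314),y=(351,238))
S=dict(w=(250,80),r=(241,204),g=(340,219),y=(439,235))
ob=[("top",k,np.array(v)/5.5+[254.6,139.6]) for k,v in T.items()]+[("side",k,np.array(v)/5.5+[199.6,189.6]) for k,v in S.items()]
def W(q,l):
    c,s=np.cos(q[2]),np.sin(q[2]); l=np.array(l)/1000; return np.array([q[0]+c*l[0]-s*l[1],q[1]+s*l[0]+c*l[1],l[2]])
def run(names):
    return least_squares(lambda q:np.concatenate([proj(n,W(q,L[k]))-v for n,k,v in ob if n in names]),g0)
gr=ray("top",ob[3][2],.063); rd=ray("top",ob[2][2],.063); d=rd-gr; yaw=np.arctan2(d[1],d[0])-np.pi/2
print(np.linalg.norm(d)); g0=[gr[0],gr[1],yaw]
for nm in(["top"],["side"],["top","side"]):
    r=run(nm); q=r.x; print(nm,q,np.degrees(q[2]),"res",np.abs(r.fun).max())
    for k in L: print(k,W(q,L[k]).round(4))
for n,z,u in(("bishop",.063,(325,35)),("pawn",.043,(462,328)),("queen",.07,(400,465)),("rook",.048,(172,512))):
    print(n,ray("top",np.array(u)/5.5+[254.6,139.6],z).round(3))
E
python3 fit.py
```

```text
0.049092775353054084
['top'] [ 0.57617949 -0.10095582  1.02516232] 58.73747414464581 res 0.19924124514884056
w [ 0.534  -0.0356  0.09  ]
b [ 0.6537 -0.1082  0.074 ]
r [ 0.5158 -0.1041  0.063 ]
g [ 0.5585 -0.13    0.063 ]
y [ 0.6013 -0.156   0.063 ]
['side'] [ 0.57674103 -0.10614932  1.01892252] 58.37995994319004 res 0.3231397672359151
w [ 0.535  -0.0405  0.09  ]
b [ 0.6542 -0.1139  0.074 ]
r [ 0.5163 -0.1089  0.063 ]
g [ 0.5589 -0.1351  0.063 ]
y [ 0.6015 -0.1613  0.063 ]
['top', 'side'] [ 0.57672025 -0.10228582  1.02729999] 58.859953526435326 res 0.9571339587305658
w [ 0.5344 -0.037   0.09  ]
b [ 0.6542 -0.1094  0.074 ]
r [ 0.5163 -0.1055  0.063 ]
g [ 0.5591 -0.1314  0.063 ]
y [ 0.6019 -0.1572  0.063 ]
bishop [ 0.718 -0.142  0.063]
pawn [ 0.55  -0.224  0.043]
queen [ 0.473 -0.181  0.07 ]
rook [ 0.445 -0.055  0.048]
```

```bash
python3 -m pendant '[[2.5,3.5,0,0,0,3,0],[2.5,3.5,0,0,0,3,0],[2.5,3.5,0,0,0,3,0],[2.5,3.5,0,0,0,3,0],[2.5,3.5,0,0,0,3,0],[2.5,3.5,0,0,0,3,0],[2.5,3.5,0,0,0,3,0],[2.5,3.5,0,0,0,3,0]]'; python3 -m pendant '[[2.5,3.5,0,0,0,3,0],[2.5,3.5,0,0,0,3,0],[2.5,3.5,0,0,0,3,0],[2.5,3.4,0,0,0,3,0],[2.8,3.4,0,0,0,3,0],[2.8,3,0,0,0,1,0],[0,0,0,0,0,0,0]]'
```

```text
time: 0.9
tool_pos: [0.3781, -0.2388, 0.2161]
ee_rot: [-3.141, 0.0, 0.75]
wrist_force: [-0.5, 0.1, 0.3]
width: 0.0333
finger_force: 0.0
time: 1.6
tool_pos: [0.5353, -0.0339, 0.215]
ee_rot: [-3.139, -0.001, 1.033]
wrist_force: [-0.3, -0.1, -0.4]
width: 0.0003
finger_force: 0.0
```

```bash
python3 -m pendant '[[0,-0.4,-3,0,0,0,0],[0,0,-3,0,0,0,0],[0,0,-2.5,0,0,0,0],[0,0,-1,0,0,0,0],[0,0,0,0,0,0,0]]'
python3 - <<'E'
from h import *
import cv2
o=robot.get_obs(); p=o["tool_pos"]; tip=p-[0,0,robot.tip_extent]
print(p,robot.tip_extent)
a=imaging.snapshot("top")[140:245,255:355,::-1]; b=imaging.snapshot("side")[165:265,200:310,::-1]
print("tip pred side crop",(proj("side",tip)-[199.5,164.5])*6)
a=cv2.resize(a,None,fx=3.5,fy=3.5,interpolation=cv2.INTER_CUBIC); b=cv2.resize(b,None,fx=6,fy=6,interpolation=cv2.INTER_CUBIC)
cv2.imwrite("pics/s1.png",b)
E
```

```text
time: 2.1
tool_pos: [0.532, -0.0418, 0.1196]
ee_rot: [-3.138, 0.002, 1.026]
wrist_force: [0.9, -1.0, -0.1]
width: 0.0004
finger_force: 0.0
[ 0.53198445 -0.041838    0.11956375] 0.011
tip pred side crop [264.89965154 204.06885889]
```

View pics/s1.png

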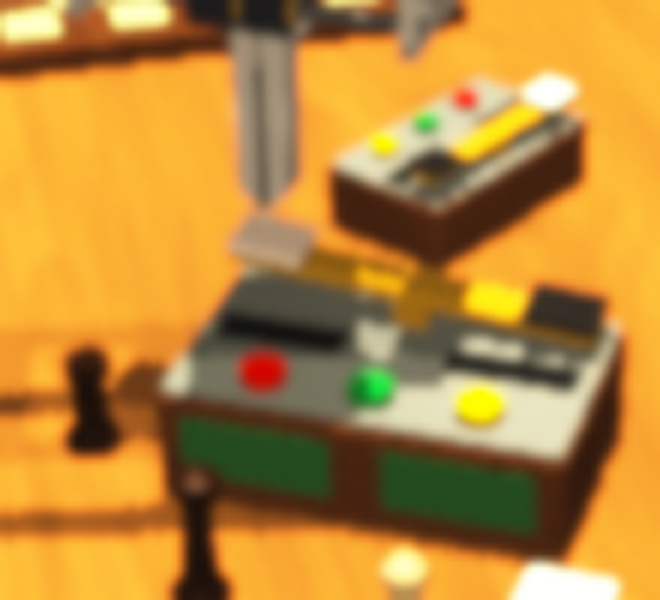

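The tip shows at crop (265,205), which matches its prediction. The pad centre is at (272,242), so I shift about 2.5 mm in x and descend.

```bash
python3 -m pendant '[[0.2,0.2,0,0,0,0,0],[0,0,-0.7,0,0,0,0],[0,0,-0.7,0,0,0,0],[0,0,-0.4,0,0,0,0],[0,0,-0.3,0,0,0,0],[0,0,0,0,0,0,0]]'; python3 -m pendant '[[0,0,-0.3,0,0,0,0],[0,0,-0.3,0,0,0,0],[0,0,-0.2,0,0,0,0],[0,0,0,0,0,0,0]]'
```

```text
time: 2.8
tool_pos: [0.5352, -0.0395, 0.0998]
ee_rot: [-3.141, 0.0, 1.027]
wrist_force: [0.2, -0.8, -0.5]
width: 0.0006
finger_force: 0.0
time: 3.2
tool_pos: [0.5355, -0.0395, 0.0922]
ee_rot: [-3.142, 0.0, 1.027]
wrist_force: [-0.2, 0.2, 0.5]
width: 0.0004
finger_force: 0.0
```

```bash
python3 -m pendant '[[0,0,-0.2,0,0,0,0],[0,0,-0.2,0,0,0,0],[0,0,-0.2,0,0,0,0],[0,0,0,0,0,0,0]]'; python3 -m pendant '[[0,0,-0.1,0,0,0,0],[0,0,0,0,0,0,0]]'
```

```text
time: 3.6
tool_pos: [0.5355, -0.0396, 0.0863]
ee_rot: [-3.142, 0.0, 1.027]
wrist_force: [-0.9, 0.4, -0.2]
width: 0.0005
finger_force: 0.2
time: 3.8
tool_pos: [0.5357, -0.0396, 0.0862]
ee_rot: [3.141, -0.0, 1.027]
wrist_force: [-2.1, 0.5, 3.8]
width: 0.0005
finger_force: 2.3
```

```bash
python3 -m pendant '[[0,0,-0.1,0,0,0,0],[0,0,0,0,0,0,0]]'
```

```text
time: 4.0
tool_pos: [0.5357, -0.0396, 0.0861]
ee_rot: [3.141, -0.0, 1.027]
wrist_force: [-4.3, 1.3, 8.4]
width: 0.0001
finger_force: 4.3
```

Hard stop reached. I lift off, go above the green key and check.

```bash
python3 -m pendant '[[0,0,0.3,0,0,0,0],[0,0,1.5,0,0,0,0],[0,0,2,0,0,0,0],[0.6,-2.3,0,0,0,0,0],[0.6,-2.3,0,0,0,0,0],[0.6,-2.3,0,0,0,0,0],[0.6,-2.4,-1,0,0,0,0],[0,0,-1,0,0,0,0]]'; python3 -m pendant '[[0,0,-0.5,0,0,0,0],[0,0,0,0,0,0,0]]';python3 - <<'E'
from h import *
import cv2
o=robot.get_obs(); p=o["tool_pos"]; tip=p-[0,0,robot.tip_extent]
print(p)
b=imaging.snapshot("side")[165:265,200:310,::-1]
for n,X in(("tip",tip),("below",[tip[0],tip[1],.063])): print(n,(proj("side",X)-[199.5,164.5])*6)
cv2.imwrite("pics/s2.png",cv2.resize(b,None,fx=6,fy=6,interpolation=cv2.INTER_CUBIC))
E
```

```text
time: 4.8
tool_pos: [0.5607, -0.1355, 0.1031]
ee_rot: [3.139, 0.001, 1.024]
wrist_force: [0.9, 0.3, 0.4]
width: 0.0003
finger_force: 0.0
time: 5.0
tool_pos: [0.5587, -0.1315, 0.0963]
ee_rot: [-3.139, 0.0, 1.027]
wrist_force: [-0.2, 0.0, 0.1]
width: 0.0004
finger_force: 0.0
[ 0.55872531 -0.13154712  0.09631082]
tip [367.90452467 342.7713676 ]
below [368.7764029  385.63452067]
```

View pics/s2.png

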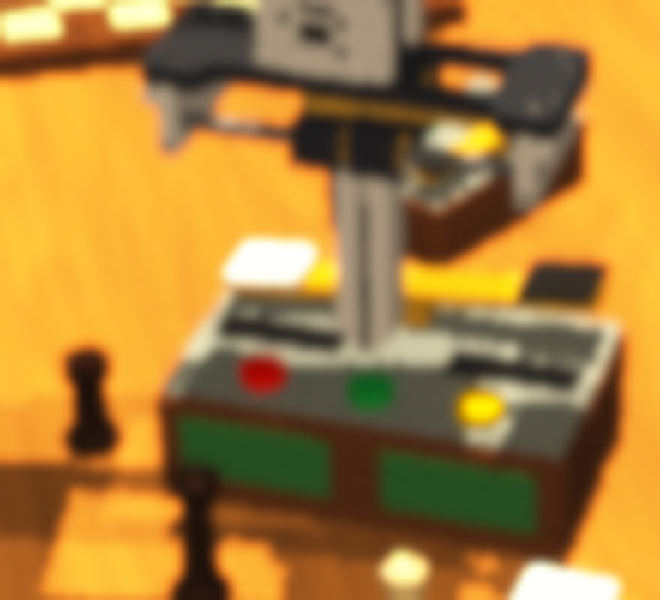

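Run:
```python
from h import *
import cv2
for f in("s1","s2"):
    im=cv2.imread(f"pics/{f}.png").astype(int)
    sub=im[210:300,215:330]; m=(sub.min(2)>(105 if f=="s1" else 170))&(np.ptp(sub,axis=2)<50)
    ys,xs=np.nonzero(m); print(f,"white",xs.mean()+215,ys.mean()+210,ys.min()+210,ys.max()+210,len(xs))
    sub=im[250:350,520:615]; m=sub.max(2)<80; n,l,st,ce=cv2.connectedComponentsWithStats(m.astype(np.uint8)); i=1+st[1:,4].argmax(); print("black",ce[i]+[520,250],st[i][1]+250,st[i][3])
def pr(y,z,yaw=1.027):
    c,s=np.cos(yaw),np.sin(yaw); X=[.5767+c*.034-s*y,-.1035+s*.034+c*y,z]; return (proj("side",X)-[199.5,164.5])*6
for z in(.09,.082,.074): print(z,"w",pr(.07,z),"b",pr(-.07,z))
```

```text
<stdin>:6: RuntimeWarning: Mean of empty slice.
  ret = ret.dtype.type(ret / rcount)
Traceback (most recent call last):
ValueError: zero-size array to reduction operation minimum which has no identity
```

Run:
```python
from h import *
import cv2
a=cv2.resize(cv2.imread("pics/side0.png")[165:265,200:310],None,fx=6,fy=6,interpolation=cv2.INTER_CUBIC)
for f,im in(("s0",a),("s2",cv2.imread("pics/s2.png"))):
    im=im.astype(int)
    for nm,(x,y),m in(("white",(215,200),im[200:292,215:325].min(2)>165),("black",(515,250),im[250:350,515:615].max(2)<85)):
        n,l,st,ce=cv2.connectedComponentsWithStats(m.astype(np.uint8))
        for i in range(1,n):
            if st[i,4]>300: print(f,nm,(ce[i]+[x,y]).round(),st[i]+[x,y,0,0,0])
def pr(y,z,yaw=1.027):
    c,s=np.cos(yaw),np.sin(yaw); X=[.5767+c*.034-s*y,-.1035+s*.034+c*y,z]; return (proj("side",X)-[199.5,164.5])*6
for z in(.09,.082,.074): print(z,"w",pr(.07,z),"b",pr(-.07,z))
```

```text
s0 white [272. 236.] [ 225  208   95   58 3843]
s0 black [565. 314.] [ 530  292   68   45 2176]
s2 white [269. 262.] [ 224  239   92   46 3472]
s2 black [562. 285.] [ 526  269   71   32 1819]
0.09 w [269.86513002 234.47138562] b [565.46429445 279.62838926]
0.082 w [270.45361099 249.38935681] b [565.16461556 294.86950843]
0.074 w [271.03860184 264.21885368] b [564.86676882 310.01744834]
```

The white pad's top edge dropped 31 px against 30 predicted, so the rocker is fully over. The tip is in line with the green key at (371,388), so I press it.

```bash
python3 -m pendant '[[0,0,-0.8,0,0,0,0],[0,0,-0.8,0,0,0,0],[0,0,-0.5,0,0,0,0],[0,0,-0.2,0,0,0,0],[0,0,0,0,0,0,0]]'; python3 -m pendant '[[0,0,-0.2,0,0,0,0],[0,0,0,0,0,0,0]]'; python3 -m pendant '[[0,0,-0.1,0,0,0,0],[0,0,0,0,0,0,0]]'
```

```text
time: 5.55
tool_pos: [0.5592, -0.1322, 0.0741]
ee_rot: [-3.14, -0.0, 1.027]
wrist_force: [0.2, 0.4, 1.6]
width: 0.0005
finger_force: 0.6
time: 5.75
tool_pos: [0.5599, -0.1326, 0.0729]
ee_rot: [3.141, -0.0, 1.027]
wrist_force: [-0.8, -0.1, 1.6]
width: 0.0003
finger_force: 1.0
time: 5.95
tool_pos: [0.5599, -0.1326, 0.0719]
ee_rot: [3.141, -0.0, 1.027]
wrist_force: [-0.7, 1.0, 2.5]
width: 0.0006
finger_force: 1.3
```

```bash
python3 -m pendant '[[0,0,-0.2,0,0,0,0],[0,0,0,0,0,0,0]]'; python3 -m pendant '[[0,0,-0.1,0,0,0,0],[0,0,0,0,0,0,0]]'; python3 -m pendant '[[0,0,-0.1,0,0,0,0],[0,0,0,0,0,0,0]]'
```

```text
time: 6.15
tool_pos: [0.5599, -0.1326, 0.0698]
ee_rot: [3.141, -0.0, 1.027]
wrist_force: [0.5, 1.1, 3.3]
width: 0.0001
finger_force: 1.9
time: 6.35
tool_pos: [0.5599, -0.1326, 0.0692]
ee_rot: [3.141, -0.0, 1.027]
wrist_force: [-1.1, 1.6, 4.5]
width: 0.0004
finger_force: 2.9
time: 6.55
tool_pos: [0.5599, -0.1326, 0.0692]
ee_rot: [3.14, -0.0, 1.027]
wrist_force: [-3.0, 1.6, 9.9]
width: 0.0004
finger_force: 4.5
```

The key bottomed at 0.0692 m, with force rising to 9.9 N. I lift straight up and check.

```bash
python3 -m pendant '[[0,0,0.2,0,0,0,0],[0,0,0.5,0,0,0,0],[0,0,1.5,0,0,0,0],[0,0,3,0,0,0,0],[0,0,4,0,0,0,0],[0,0,4,0,0,0,0],[-4,0,2,0,0,0,0],[-4,0,0,0,0,0,0]]'; python3 -m pendant '[[-4,0,0,0,0,0,0],[-4,0,0,0,0,0,0],[-4,0,0,0,0,0,0],[0,0,0,0,0,0,0],[0,0,0,0,0,0,0]]'
python3 - <<'E'
from h import *
import cv2
a=cv2.imread("pics/side0.png"); s=imaging.snapshot("side")[:,:,::-1].copy(); t=imaging.snapshot("top")[:,:,::-1]
cv2.imwrite("pics/side3.png",s)
v=np.vstack([cv2.resize(x[165:265,200:340],None,fx=3,fy=3,interpolation=cv2.INTER_CUBIC) for x in(a,s)]); cv2.imwrite("pics/cmp.png",v)
def blobs(im,off):
    h=cv2.cvtColor(im,cv2.COLOR_BGR2HSV); out={}
    for n,lo,hi in(("g",45,85),("r",170,180)):
        m=((h[...,0]>=lo)&(h[...,0]<=hi)&(h[...,1]>150)&(h[...,2]>110)).astype(np.uint8)
        k,l,st,ce=cv2.connectedComponentsWithStats(m)
        out[n]=[(ce[i]+off).round(2).tolist()+[int(st[i,4])] for i in range(1,k) if st[i,4]>8]
    return out
for n,x0,x1 in(("side",a,s),("top",cv2.imread("pics/top0.png"),t)):
    sl,off=((slice(190,270),slice(200,320)),(200,190)) if n=="side" else ((slice(140,245),slice(255,345)),(255,140))
    for x in(x0,x1): print(n,blobs(x[sl],off))
E
```

```text
time: 7.35
tool_pos: [0.4807, -0.1335, 0.224]
ee_rot: [3.134, -0.001, 1.027]
wrist_force: [-0.2, -0.0, 0.7]
width: 0.0008
finger_force: 0.0
time: 7.85
tool_pos: [0.3595, -0.1328, 0.2202]
ee_rot: [3.139, -0.0, 1.026]
wrist_force: [0.5, -0.3, -1.0]
width: 0.0005
finger_force: 0.0
side {'g': [[261.5, 229.5, 20]], 'r': []}
side {'g': [[261.5, 229.5, 20]], 'r': []}
top {'g': [[310.37, 196.47, 30]], 'r': []}
top {'g': [[310.37, 196.47, 30]], 'r': []}
```

View pics/cmp.png

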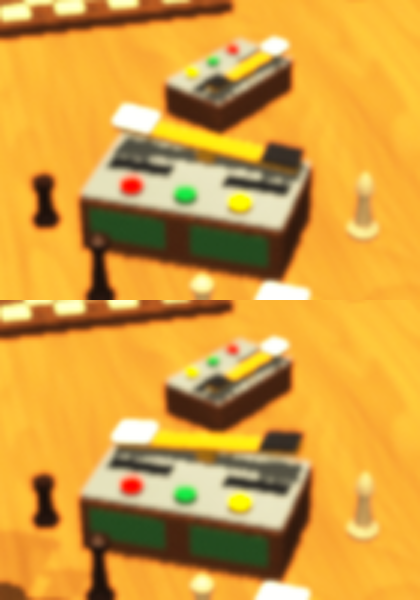

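The before/after crops show the rocker tilted fully over (white pad at (135,432), black pad at (282,442)). The clock, keys and chessmen have not moved: the green key's centroid is identical to before. I hand in.

```bash
python3 -c "
from bench import robot; print(robot.close_job())"
```

```text
the job is handed in; nothing more can be done
None
```

I pressed the white pad down to its stop, then pressed the green key fully in and it sprang back; the clock showed no movement in the pictures, and I handed the job in at about 8 s.

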